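Gather the stirring bars in the pouring corner and hold them ready over the open beaker

ROBOT

A 6-joint arm with a two-finger parallel gripper is mounted at the origin on a cart in front of the work surface, level with it; the furniture and walls round the work are solid. World frame = base frame: x ahead of the robot, y to its left, z up, the work surface at z = 0. Lengths are in mm, angles in rad, forces in N, time in s.
With the tool pointing down it reaches from about 275 to 1000 mm from the base axis. Payload 8.4 kg.
Tool frame: the origin (TCP) lies at the very end of the fingers, on their centre line; the grasp point (between the pads) lies 19 mm behind it; z points along the fingers, y is the line along which they close (so a half turn about z gives the same grasp; the last joint's range is limited). The gripper opens to 85 mm and grips with 20 to 120 N. Pads are 22 mm wide; open, the fingers measure 114 mm over their backs; the gripper's body (76 mm by 85 mm) begins 54 mm behind the grasp point. The pads swing forward as they close: fully open they stand 13 mm farther back than shut.
Start: joints at [1.31, 0.353, 1.633, -0, 1.155, -0.002], TCP at [159.949, 604.189, 231.281] pointing down, gripper open.
Joint ranges: [-2.63, 2.63], [-0.92, 2.1], [0.06, 2.66], [-1.3, 4.44], [0, 2.69], [-3.02, 3.02]. Speed limits (rad/s): [2.22, 2.22, 2.79, 3.14, 3.14, 3.14].

INTERFACE

Orientations are given as [roll, pitch, yaw] about the fixed x, y, z axes, in that order (R = Rz(yaw) Ry(pitch) Rx(roll)).
In Python, from rig import sensors, grab_frame, camera_params, order gives the robot as it stands. The module is installed in compiled form; this text tells all that it offers.
- The arm moves only by the tool move_arm, never from a script. Its argument "motion" is a list of rows, each a list of 7 numbers: the turn, a rotation vector about the tool's x, y, z in normalised numbers (1 is 180 degrees), then the shift along the tool's x, y, z in shares of 1 m (1.0 is 1 m), then the finger opening in m, from 0 to 0.0854. A call has 1 to 8 rows; each row is the pose to reach, as a shift and turn from the pose commanded when the call began, along the tool's axes at that moment; what a row does not reach only later rows make up. A row lasts 1/8 s, in which the tool goes at most 62.5 mm and 10.7 degrees, less where a joint would pass 70% of its speed; a pose out of reach is approached as far as the arm can. A call with a gripper value outside its range is refused whole. The fingers move at their own pace and stop on an object; "grip_force" is the grip in N (left out, the last holds). Time passes only in rows, so rows that repeat a pose let the fingers close. It gives the time, the measured TCP pose, the force, the opening and the grip force at its end, in the units of the state.
- sensors.sense(): the state, without advancing time (a new reading comes with each control period).
- grab_frame(name): name is "scene" or "side" or "wrist"; returns (picture, depth): 420x560x3 uint8, red, green, blue; 420x560 float32, mm along the optical axis (not along the pixel's ray), 0 where there is no reading.
- camera_params(name): a dict with "camera_matrix" (3x3 intrinsics, pixels), "k1" (the pictures are not rectified: a ray, as slopes to the right and down, at radius r is drawn at 1 + k1 r^2 times it, then the intrinsics apply), "world_from_camera" (4x4, takes a point from camera to world coordinates). Camera axes: x right, y down, z forward; pixel columns grow to the right and rows downward; lengths in mm; the calibration is good to about 2 mm. A picture is of the moment at which its call begins: read the wrist's pose just before it. camera_params takes no time and is no camera call; for the wrist camera it gives the pose at the moment of the call.
- order.sign_off(): hands the job in; it is judged then, once.
The state is a dict: "clock": time; "qpos": joint angles; "qvel": joint speeds; "joint_efforts": joint torques, N m; "eef_pos": TCP position; "tcp_rot": TCP orientation; "contact_force": force on the tool from outside, world axes, zero at the start; "wrist_torque": the same for the moment, N m; "opening": opening from 0.0 (shut) to 1.0 (fully open); "grasp_force": force on a finger pad.
Only numpy, scipy, OpenCV 4.12 (cv2) and the standard library are available. Lean on these libraries where they do the work, as an engineer would, in place of code of your own. Each camera call takes 0.05 s, during which the arm holds its last target. There are 200 camera calls.

TASK

The rinsed stirring bars are scattered in the small steel tote. Pick the tote up by its handle and tip it so that all four bars slide together into its pouring corner (the cut-off corner with the low bent lip), then keep holding it like that, well tilted and still, with the lip just above the mouth of whichever of the two beakers is open (the other has a cover on it) and not resting on it; finish holding it there, ready for someone to flick the bars in. Spill no bar, and do not shift the beakers, their cover or the other things on the bench.

Things in the scene. Friction and masses are not known exactly. Their poses are not given: they have to be found in the camera images.
- tote: open steel pan, 172 mm along x, 132 mm along y, walls 34 mm high and 2.5 mm thick, floor 2.5 mm, rolled rim; 0.20 to 0.31 kg. Origin: centre of its underside, z up. Its corner at -x, -y is cut off at 45 degrees (36 mm of each wall) and closed by a low wall, 18 mm high, 51 mm long, with a lip bent outward: the pouring corner, facing the tote's direction (-0.71, -0.71, 0)
- tote_handle (a point): middle of the handle's grip sleeve, 90 mm above the tote's underside, over its centre. The handle is fixed (it does not swing): a 7 mm wire arch along the tote's x from end wall to end wall, with a dark flat-sided rubber sleeve 84 mm long (x), 18 mm thick (y), 22 mm high (z). The point's axes are the tote's
- tote_spout (a point): inside the pouring corner, at the foot of its low wall; at (-65, -45, 7) mm in the tote's frame. The tote's floor is slippery: bars begin to slide at 5 to 7 degrees of tilt; tilted 25 to 35 degrees toward this corner they run into it within a second or two and its wall holds them
- tote_lip (a point): outer edge of the pouring lip, at the middle of its length, 25 mm above the tote's underside; at (-73, -53, 25) mm in the tote's frame
- bar_1: white plastic-coated magnetic stirring bar, a round-ended rod 38 mm long and 10 mm thick, 12 g, lying loose on the floor of the tote; origin at its middle, x along its length
- bar_2: white plastic-coated magnetic stirring bar, a round-ended rod 38 mm long and 10 mm thick, 12 g, lying loose on the floor of the tote; origin at its middle, x along its length
- bar_3: white plastic-coated magnetic stirring bar, a round-ended rod 38 mm long and 10 mm thick, 12 g, lying loose on the floor of the tote; origin at its middle, x along its length
- bar_4: white plastic-coated magnetic stirring bar, a round-ended rod 38 mm long and 10 mm thick, 12 g, lying loose on the floor of the tote; origin at its middle, x along its length
- beaker_open: clear plastic beaker, 62 mm across (70 over its lip), 74 mm high, mouth about 56 mm inside; origin at the centre of its underside, z up; standing loose on the worktop. The open, empty one; the two beakers swap places from run to run
- beaker_covered: clear plastic beaker, 62 mm across (70 over its lip), 74 mm high, mouth about 56 mm inside; origin at the centre of its underside, z up; standing loose on the worktop. The closed one: a cover lies over its mouth; 95 mm high with it
- cover: loose round white plastic cover, a flat disc 80 mm across with a small knob, 21 mm high, lying over the mouth of the covered beaker; origin at the centre of its underside
- sample_cup: plastic sample cup with a screw lid, 61 mm across, 62 mm high, standing on the rusty plate (23 mm high) to the left of the beakers; a bystander; origin at the centre of its underside
- stand_blue: fixed tall retort stand, a rod on a flat blue foot with a ring and glass funnel 0.3 m up: keep arm and tote clear of it. Origin at the foot's centre; the ring reaches 90 mm from there toward the robot and 120 mm to the robot's left. Keep clear too of the tall centrifuge on the right: its near side is 0.5 m to the right of the robot's base axis
- stopper: rubber stopper, 31 mm across, 26 mm high, standing on the worktop to the right; a bystander; origin at the centre of its underside
- petri_dish: round shallow dish with lid, 58 mm across, 15 mm high, lying on the worktop near the robot; a bystander; origin at the centre of its underside

How it is judged:
By the outcome, as a careful person would: the job done as asked, in the order asked, and still so for the second after the job is handed in, while the arm keeps its last pose, push and grip.
It also fails if it takes over 56 s, if anything falls off the work surface, if the arm or the gripper's body presses on something with over 40 N, if the wrist force passes 120 N, or if a joint passes its speed limit or range.

## Working session

There is one attempt and no reset: what is moved stays moved. The work goes in short steps, Python scripts to look and compute and a tool call to move; the robot and the scene stay as the last step left them, time stands still between calls to the robot, and variables do not carry over. Pictures are saved under pics/ and viewed, at most 10 in all, crops included, and the job is handed in when it is done.

Besides the shell and the picture viewer there is one more tool, called after "Request:" as name(argument=value, ...) on one line, values as JSON. move_arm: Moves the arm, as the interface text tells. Its arguments: {"type":"object","properties":{"motion":{"type":"array","items":{"type":"array","items":{"type":"number"}}},"grip_force":{"type":"number"}},"required":["motion"]}

```bash
mkdir -p pics
cat > h.py <<'E'
import numpy as np, cv2
from rig import sensors, grab_frame, camera_params, order
def cloud(name, d, P):
    K=P["camera_matrix"];K=np.array(K);T=np.array(P["world_from_camera"]);k=P["k1"]
    v,u=np.mgrid[:420,:560]
    D=np.array([k,0,0,0,0.])
    r=cv2.undistortPoints(np.stack([u,v],-1).reshape(-1,1,2).astype(np.float64),K,D).reshape(420,560,2)
    p=np.concatenate([r*d[...,None],d[...,None]],-1)
    return p@T[:3,:3].T+T[:3,3]
def grab(name):
    P=camera_params(name); im,d=grab_frame(name)
    return im,d,cloud(name,d,P)
E
python3 - <<'E'
from h import *
out=[]
for n in ["scene","side"]:
    im,d,c=grab(n); np.savez("%s0.npz"%n,im=im,d=d,c=c)
    cv2.imwrite(f"pics/{n}0.png",im[...,::-1])
    P=camera_params(n);print(n,np.round(np.array(P["world_from_camera"]),2).tolist(),P["k1"])
s=sensors.sense();print(s)
E
```

```text
scene [[0.7, -0.48, 0.53, 61.16], [-0.71, -0.45, 0.54, -681.24], [-0.02, -0.75, -0.66, 640.92], [0.0, 0.0, 0.0, 1.0]] -0.007891007592042113
side [[0.32, 0.67, -0.67, 1154.46], [0.95, -0.23, 0.22, -433.66], [-0.01, -0.71, -0.71, 798.52], [0.0, 0.0, 0.0, 1.0]] 0.04396746112422537
{'clock': 0.1, 'qpos': array([ 1.30959678e+00,  3.53628198e-01,  1.63403868e+00,  8.09203418e-06,
        1.15520727e+00, -2.34708678e-03]), 'qvel': array([ 0.00033016, -0.00116961, -0.00201864, -0.00056656,  0.00178018,
       -0.0002875 ]), 'joint_efforts': array([-2.32120465e-04, -6.06356978e+01, -3.42823899e+01, -2.46821529e-06,
        3.79646124e-03, -1.68022933e-05]), 'eef_pos': array([159.83912041, 603.78061204, 230.61498103]), 'tcp_rot': array([-3.14031118e+00, -1.04067873e-05,  2.88273692e+00]), 'contact_force': array([0.17756457, 0.20868049, 0.43472434]), 'wrist_torque': array([-0.00785808, -0.05205196,  0.01330385]), 'grasp_force': 0.0, 'opening': 0.9963501985254362}
```

View pics/scene0.png

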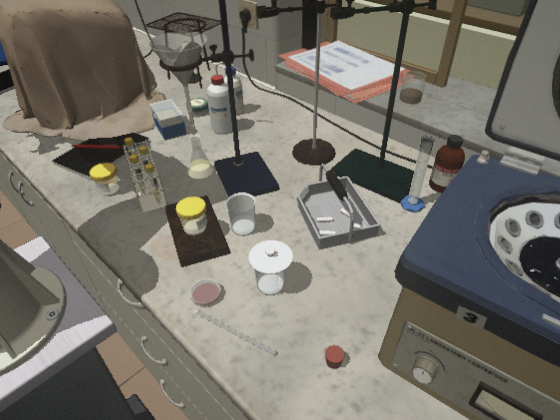

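View pics/side0.png

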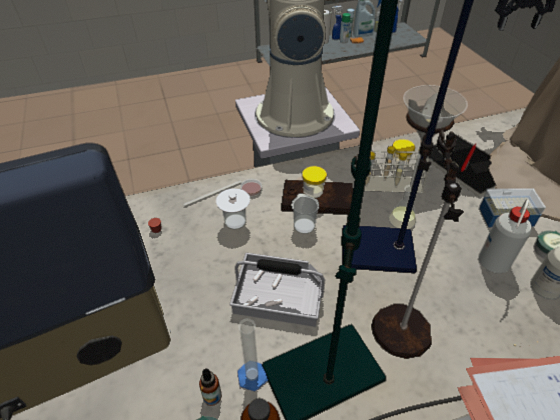

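Scene: open beaker at (241,214), covered at (270,268), tote around (338,212) with a dark sleeve at (337,185). Side: tote at (278,290), open beaker at (305,214). Next I'll zoom in on the tote and get numbers.

Run:
```python
from h import *
a=np.load("scene0.npz");b=np.load("side0.npz")
A=cv2.resize(a["im"][165:255,285:390],None,fx=3.8,fy=3.8,interpolation=2)
B=cv2.resize(b["im"][245:335,225:335],None,fx=3.6,fy=3.6,interpolation=2)
h=max(A.shape[0],B.shape[0]);f=lambda x:np.pad(x,((0,h-x.shape[0]),(0,0),(0,0)))
cv2.imwrite("pics/tote.png",np.hstack([f(A),f(B)])[...,::-1])
for n,z,pts in [("scene",a,[(241,200),(270,268),(191,225),(337,185),(338,215),(206,293),(334,357),(245,175)]),("side",b,[(305,214),(233,201),(314,174),(279,267),(278,295),(383,250),(155,225)])]:
    for u,v in pts: print(n,u,v,z["c"][v,u].round())
# tote: sleeve dark, points by height
for n,z in [("scene",a),("side",b)]:
    c=z["c"];im=z["im"].astype(int)
    roi=np.zeros((420,560),bool)
    if n=="scene": roi[165:255,285:390]=1
    else: roi[245:335,225:335]=1
    m=roi&(im.max(2)<70)&(c[...,2]>65)&(c[...,2]<120)&(z["d"]>0)
    p=c[m];print(n,"sleeve",len(p),p.mean(0).round(1),p.min(0).round(),p.max(0).round())
    q=p[:,:2]-p[:,:2].mean(0);w,V=np.linalg.eigh(q.T@q);print("dir",np.degrees(np.arctan2(V[1,1],V[0,1])),np.ptp(q@V[:,1]))
```

```text
scene 241 200 [ 487. -125.   58.]
scene 270 268 [ 385. -320.   80.]
scene 191 225 [ 367. -107.   55.]
scene 337 185 [ 623. -274.  102.]
scene 338 215 [ 644. -269.    2.]
scene 206 293 [ 298. -238.   16.]
scene 334 357 [ 357. -491.   28.]
scene 245 175 [587. -21.  18.]
side 305 214 [ 498. -156.   71.]
side 233 201 [ 416. -303.   84.]
side 314 174 [385. -89.  81.]
side 279 267 [ 644. -267.  101.]
side 278 295 [ 642. -269.    4.]
side 383 250 [614. -11.  19.]
side 155 225 [ 373. -487.   23.]
scene sleeve 283 [ 627.3 -267.8   97.5] [ 606. -306.   75.] [ 673. -190.  104.]
dir 61.512034703760904 129.47043191475046
side sleeve 502 [ 639.3 -266.2   95.8] [ 594. -344.   66.] [ 681. -188.  104.]
dir 60.84356618990069 178.7974546183693
```

View pics/tote.png

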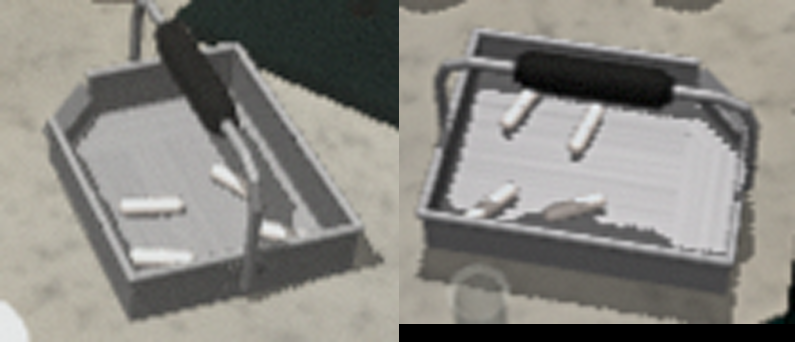

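The cut corner is the left-back one in the scene view (about (304,193)) and the right-top one in the side view (about (314,267)). It faces world +y. Refining the tote, beakers and obstacles now.

Run:
```python
from h import *
a=np.load("scene0.npz");b=np.load("side0.npz")
allp=[]
for n,z in [("scene",a),("side",b)]:
    c=z["c"];im=z["im"].astype(int);v=z["d"]>0
    near=v&(np.hypot(c[...,0]-635,c[...,1]+267)<125)
    m=near&(im.max(2)<60)&(c[...,2]>80)&(c[...,2]<108)
    k,l,s,_=cv2.connectedComponentsWithStats(m.astype(np.uint8));i=1+s[1:,4].argmax();p=c[l==i]
    r=cv2.minAreaRect(p[:,:2].astype(np.float32));print(n,"sleeve",len(p),r,"ztop",np.percentile(p[:,2],[5,50,97]).round(1))
    q=c[near&(c[...,2]>28)&(c[...,2]<39)];allp.append(q)
    r=cv2.minAreaRect(q[:,:2].astype(np.float32));print(" rim",len(q),r, cv2.boxPoints(r).round().tolist())
    # open beaker, covered, cup etc
    for nm,x,y,R,lo,hi in [("open",500,-140,60,66,85),("openbase",500,-140,60,6,60),("cover",405,-310,60,76,100),("cup",375,-95,50,60,95),("petri",298,-238,45,8,22),("stopper",365,-490,30,15,35)]:
        q=c[v&(np.hypot(c[...,0]-x,c[...,1]-y)<R)&(c[...,2]>lo)&(c[...,2]<hi)]
        if len(q)>5:
            (cx,cy),rr=cv2.minEnclosingCircle(q[:,:2].astype(np.float32));print(" ",nm,len(q),round(cx),round(cy),round(rr),q[:,2].max().round())
    q=c[v&(c[...,2]>110)&(c[...,2]<600)&(c[...,0]>300)&(c[...,0]<800)&(c[...,1]>-350)&(c[...,1]<150)]
    if len(q):
        H,_,_=np.histogram2d(q[:,0],q[:,1],bins=[np.arange(300,801,50),np.arange(-350,151,50)]);print(H.astype(int))
```

```text
scene sleeve 272 ((630.5441284179688, -266.20428466796875), (84.91285705566406, 17.13062858581543), 61.698028564453125) ztop [ 89.5  99.3 102.2]
 rim 641 ((632.0767822265625, -265.30224609375), (184.16360473632812, 138.1334228515625), 60.73592758178711) [[527.0, -312.0], [647.0, -379.0], [737.0, -219.0], [617.0, -151.0]]
  open 198 469 -144 32 76.0
  openbase 656 469 -144 30 60.0
  cover 1168 405 -301 41 97.0
  cup 653 383 -90 31 88.0
  petri 709 292 -238 41 20.0
  stopper 313 362 -486 16 29.0
[[  0   0   0   0   0   0   0   0   0   0]
 [  0   0   0   0   0   0   0   0  16  10]
 [  0   0   0   0   0   0   0   0   0  19]
 [  0   0   0   0   0   0   0  42 333  70]
 [  0   0   0   0   0   0   0 433 500 366]
 [  0   0   0   0   0   0   0 216 166 304]
 [  0   0   0   0   0   0  36 856   0   0]
 [  0   0   0   0   0   0 144  43   0   0]
 [  0   0   0 300   0   0 172   3   0   0]
 [  0   0  88  54   0 613  43   0   0   0]]
side sleeve 485 ((635.9567260742188, -266.2004089355469), (90.08233642578125, 18.771160125732422), 60.3410758972168) ztop [ 85.3  98.6 102.5]
 rim 757 ((635.562255859375,
[... 152 characters left out ...]
n 143 472 -145 33 77.0
  openbase 558 471 -146 31 60.0
  cover 642 406 -301 41 98.0
  cup 440 387 -90 32 88.0
  petri 273 296 -234 37 19.0
  stopper 128 364 -487 17 29.0
[[   0    0    0    0    0    0    0    0    0    0]
 [   0    0    0    0    0    0    0    0    3    4]
 [   0    0    0    0    0    0    0    0    0    6]
 [   0    0    0    0    0    0    0   23  359  240]
 [   0    0    0    0    0    0    0  308  162  497]
 [   0    0    0    0    0    0    0  136  305  133]
 [   0    0    0    0    0    0   13 1753    0    0]
 [   0    0    0    0    0    0  155   64    0    0]
 [   0    0    0  151    0    0  318    3    0    0]
 [   0    0    0    0    0  943   45    0    0    0]]
```

```bash
cat > plan.py <<'E'
from h import *
from scipy.spatial import cKDTree
from scipy.spatial.transform import Rotation as Ro
a=np.load("scene0.npz");b=np.load("side0.npz")
C=np.concatenate([z["c"][(z["d"]>0)] for z in (a,b)])
t0=np.array([634,-265.5])
C=C[(C[:,2]>8)&(C[:,0]>200)&(C[:,0]<900)&(abs(C[:,1])<550)&(C[:,2]<700)&~((np.hypot(*(C[:,:2]-t0).T)<112)&(C[:,2]<112))]
tree=cKDTree(C)
X,Y=np.meshgrid(np.arange(-86,87,8.6),np.arange(-66,67,6.6));ok=(X+Y>-116)
fl=np.stack([X[ok],Y[ok],0*X[ok]],1)
hull=ok&((abs(X)>84)|(abs(Y)>64)|(X+Y<-108));wall=np.stack([X[hull],Y[hull],34+0*X[hull]],1)
lip=np.array([-73,-53,25.])
tote=np.concatenate([fl,wall,lip[None]])
ax=np.array([[0,0,90+k] for k in range(60,330,10)])
def totepose(pdeg,tilt,beak,lipz,back):
    p=np.radians(pdeg);d=np.array([np.cos(p),np.sin(p),0])
    axis=np.cross([0,0,1],d)
    R=Ro.from_rotvec(axis*np.radians(tilt))*Ro.from_euler('z',pdeg-225,degrees=True)
    L=np.array([beak[0],beak[1],lipz])-back*d
    return R,L-R.apply(lip)
def tool(R,s): return R*Ro.from_matrix(np.diag([-s,s,-1.]))
def wristq(R,q1,q23):
    M=(Ro.from_euler('z',q1)*Ro.from_euler('y',q23)).inv()*R*Ro.from_euler('z',np.pi/2)
    return M.as_euler('ZYZ')
E
python3 - <<'E'
from plan import *
for lo,hi in[(110,200),(200,300),(300,420),(420,700)]:
    m=(C[:,2]>lo)&(C[:,2]<hi)&(C[:,0]<800)&(C[:,0]>350)&(abs(C[:,1])<350)
    q=(C[m][:,:2]/30).round().astype(int)*30;u,n=np.unique(q,axis=0,return_counts=True);print(lo,[(*x,k) for x,k in zip(u.tolist(),n.tolist()) if k>25])
for pd in [105.8,120,135,150,165,180]:
    R,t=totepose(pd,30,(471,-145),98,4)
    T=R.apply(tote)+t;d,i=tree.query(T);j=d.argmin()
    G=R.apply(ax)+t;dg,ig=tree.query(G);jg=dg.argmin()
    nb=np.hypot(*(C[i][:,:2]-[471,-145]).T)>50; dj=np.where(nb,d,999).argmin()
    print(pd,t.round(),"near",d[j].round(),C[i[j]].round(),"other",d[dj].round(),C[i[dj]].round(),"grip",dg[jg].round(),C[ig[jg]].round(),G[jg].round())
    for s in(1,-1):
        W=G[25];print("   s",s,"final",wristq(tool(R,s),np.arctan2(W[1],W[0]),2.1).round(2))
for s in(1,-1):print("grasp",wristq(tool(Ro.from_euler('z',-119.2,degrees=True),s),np.arctan2(-265,634),2.0).round(2))
print((tool(Ro.from_euler('z',-119.2,degrees=True),1).as_euler('xyz')),(tool(Ro.from_euler('z',-119.2,degrees=True),-1).as_euler('xyz')))
E
```

```text
110 [(540, 90, 198), (600, 30, 298), (630, 30, 94), (690, 180, 167), (690, 210, 311), (720, 180, 276), (720, 210, 413), (720, 240, 39), (750, 180, 64), (750, 210, 119), (780, -60, 145), (780, 270, 32), (810, -60, 147)]
200 [(480, 60, 37), (480, 90, 71), (510, 30, 26), (510, 60, 179), (510, 90, 158), (510, 120, 44), (540, 30, 54), (540, 60, 175), (540, 90, 98), (570, 30, 35), (570, 60, 109), (570, 90, 72), (600, 30, 422), (630, 0, 55), (630, 30, 171), (660, 0, 118), (780, -60, 198), (810, -60, 235)]
300 [(480, 60, 256), (480, 90, 330), (480, 120, 173), (510, 30, 205), (510, 60, 113), (510, 120, 246), (510, 150, 160), (540, 30, 307), (540, 60, 87), (540, 120, 283), (540, 150, 228), (570, 30, 64), (570, 60, 166), (570, 90, 158), (570, 120, 270), (600, 30, 673), (600, 90, 46), (630, 30, 250), (660, 0, 60), (690, -30, 155), (690, 0, 190), (720, -180, 239), (720, -150, 51), (720, -30, 268), (720, 0, 77), (750, -180, 181), (750, -60, 40), (750, -30, 102), (780, -210, 82), (780, -60, 607), (810, -60, 240)]
420 [(600, 30, 407), (630, 30, 365)]
105.8 [ 483. -239.  121.] near 6.0 [ 459. -174.  
[... 568 characters left out ...]
121.] near 5.0 [ 483. -175.   77.] other 63.0 [ 445. -290.   81.] grip 174.0 [ 492. -171.   77.] [ 480. -167.  251.]
   s 1 final [-0.24  0.54  2.78]
   s -1 final [-0.24  0.54 -0.36]
165 [ 558. -183.  121.] near 5.0 [ 492. -171.   77.] other 92.0 [ 445. -290.   81.] grip 174.0 [ 492. -171.   77.] [ 485. -163.  251.]
   s 1 final [0.08 0.52 2.21]
   s -1 final [ 0.08  0.52 -0.93]
180 [ 565. -159.  121.] near 6.0 [ 496. -126.   76.] other 90.0 [603.  23. 112.] grip 174.0 [ 492. -171.   77.] [ 490. -159.  251.]
   s 1 final [0.37 0.59 1.68]
   s -1 final [ 0.37  0.59 -1.46]
grasp [ 0.    1.14 -3.03]
grasp [0.   1.14 0.11]
[3.14159265 0.         1.06116019] [ 3.14159265  0.         -2.08043247]
```

```bash
cat >> plan.py <<'E'
def rel(pos,R,state=None,base=None):
    if base is None:
        s=sensors.sense();base=(np.array(s["eef_pos"]),Ro.from_euler('xyz',s["tcp_rot"]))
    p0,R0=base
    return np.r_[(R0.inv()*R).as_rotvec(),R0.inv().apply(np.array(pos)-p0)/1000].round(4).tolist()
down=lambda y:Ro.from_euler('xyz',[np.pi,0,y])
E
python3 - <<'E'
from plan import *
b0=(np.array([300,250,260.]),down(2.266));b1=(np.array([340,0,260.]),down(1.571))
print(rel(*b0));print(rel(*b1,base=b0));print(rel([634,-265.5,200],down(1.061),base=b1))
E
```

```text
[-0.0012, 0.0004, 0.6167, -0.226, -0.3062, -0.029]
[0.0, -0.0, 0.695, -0.2176, -0.1294, -0.0]
[0.0, -0.0, 0.51, -0.2656, 0.2939, 0.06]
```

The manual's scale: turns go in shares of 180 degrees. Converting my numbers, 0.617 rad / 3.1416 = 0.1964.

Request:
move_arm(motion=[[0,0,0.0255,-0.028,-0.038,-0.004,0.085],[0,0,0.0509,-0.057,-0.077,-0.007,0.085],[0,0,0.0764,-0.085,-0.115,-0.011,0.085],[0,0,0.1019,-0.113,-0.153,-0.015,0.085],[0,0,0.1273,-0.141,-0.191,-0.018,0.085],[0,0,0.1528,-0.17,-0.23,-0.022,0.085],[0,0,0.1783,-0.198,-0.268,-0.026,0.085],[0,0,0.1964,-0.226,-0.306,-0.029,0.085]])

```text
clock: 1.1
eef_pos: [300.3, 249.1, 260.4]
tcp_rot: [3.141, 0.0, 2.264]
contact_force: [0.8, 0.5, 0.1]
opening: 0.994
grasp_force: 0.0
```

In the tool's units: 0.695 rad / 3.1416 = 0.2212.

Request:
move_arm(motion=[[0,0,0.0318,-0.031,-0.018,0,0.085],[0,0,0.0637,-0.062,-0.037,0,0.085],[0,0,0.0955,-0.093,-0.055,0,0.085],[0,0,0.1273,-0.124,-0.074,0,0.085],[0,0,0.1592,-0.155,-0.092,0,0.085],[0,0,0.191,-0.187,-0.111,0,0.085],[0,0,0.2212,-0.218,-0.129,0,0.085],[0,0,0.2212,-0.218,-0.129,0,0.085]])

```text
clock: 2.1
eef_pos: [340.6, -1.2, 260.2]
tcp_rot: [-3.141, 0.0, 1.566]
contact_force: [0.1, -0.9, 0.2]
opening: 0.996
grasp_force: 0.0
```

In the tool's units: 0.51 rad / 3.1416 = 0.1623.

Request:
move_arm(motion=[[0,0,0.0223,-0.036,0.04,0.005,0.085],[0,0,0.0477,-0.075,0.083,0.01,0.085],[0,0,0.0732,-0.114,0.126,0.02,0.085],[0,0,0.0987,-0.153,0.169,0.03,0.085],[0,0,0.1241,-0.192,0.212,0.04,0.085],[0,0,0.1464,-0.231,0.255,0.05,0.085],[0,0,0.1623,-0.266,0.294,0.06,0.085],[0,0,0.1623,-0.266,0.294,0.06,0.085]])

```text
clock: 3.1
eef_pos: [636.3, -266.2, 197.8]
tcp_rot: [-3.14, 0.0, 1.06]
contact_force: [0.2, 1.2, -0.1]
opening: 0.997
grasp_force: 0.0
```

Check the sleeve with the wrist camera.

Run:
```python
from plan import *
im,d,c=grab("wrist");cv2.imwrite("pics/w1.png",im[...,::-1])
v=(d>0);near=v&(np.hypot(c[...,0]-635,c[...,1]+267)<125)
m=near&(im.max(2)<60)&(c[...,2]>80)&(c[...,2]<108)
k,l,s,_=cv2.connectedComponentsWithStats(m.astype(np.uint8))
if k>1:
    p=c[l==1+s[1:,4].argmax()];r=cv2.minAreaRect(p[:,:2].astype(np.float32));print("sleeve",len(p),r,np.percentile(p[:,2],[5,50,97]).round(1))
q=c[near&(c[...,2]>29)&(c[...,2]<38)]
if len(q)>9:r=cv2.minAreaRect(q[:,:2].astype(np.float32));print("rim",len(q),r,cv2.boxPoints(r).round().tolist())
print(sensors.sense()["eef_pos"])
```

```text
sleeve 1937 ((633.9451904296875, -264.960205078125), (88.7978286743164, 16.913970947265625), 61.114784240722656) [ 95.3  99.4 101.2]
rim 2874 ((633.9681396484375, -264.39971923828125), (175.99205017089844, 137.70767211914062), 60.81405258178711) [[531.0, -308.0], [651.0, -375.0], [737.0, -221.0], [617.0, -154.0]]
[ 635.03068072 -264.98589808  198.46650281]
```

View pics/w1.png

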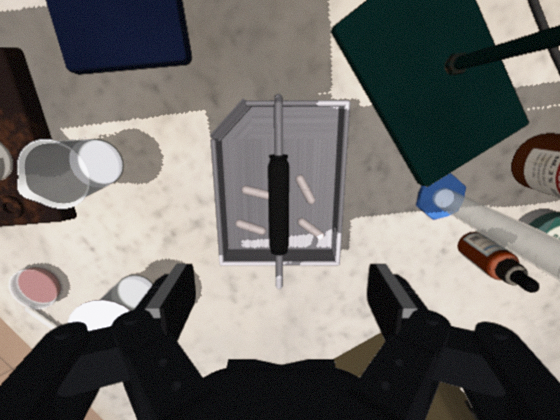

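The wrist view shows the sleeve at (278,205), the pouring corner at (232,120) and all four bars in the tote. The sleeve is at (634,-265), top about 101. Descending to TCP z 70 and gripping.

Run:
```python
from plan import *
print(rel([634,-265,70],down(1.063)))
```

```text
[-0.0026, -0.0, -0.0016, -0.0005, -0.0006, 0.1285]
```

Request:
move_arm(motion=[[0,0,0,0,0,0.02,0.085],[0,0,0,-0.0005,-0.0005,0.042,0.07],[0,0,0,-0.0005,-0.0005,0.064,0.06],[0,0,0,-0.0005,-0.0005,0.085,0.05],[0,0,0,-0.0005,-0.0005,0.102,0.05],[0,0,0,-0.0005,-0.0005,0.115,0.05],[0,0,0,-0.0005,-0.0005,0.124,0.05],[0,0,0,-0.0005,-0.0005,0.1285,0.05]], grip_force=80)

```text
clock: 4.15
eef_pos: [634.0, -265.7, 71.4]
tcp_rot: [-3.141, 0.0, 1.061]
contact_force: [0.5, 0.2, 1.3]
opening: 0.587
grasp_force: 0.0
```

Request:
move_arm(motion=[[0,0,0,0,0,0,0.04],[0,0,0,0,0,0,0.03],[0,0,0,0,0,0,0.022],[0,0,0,0,0,0,0.012],[0,0,0,0,0,0,0.006],[0,0,0,0,0,0,0.006],[0,0,0,0,0,0,0.006],[0,0,0,0,0,0,0.006]], grip_force=80)

```text
clock: 5.15
eef_pos: [634.4, -265.9, 72.5]
tcp_rot: [3.141, -0.0, 1.061]
contact_force: [-0.6, -0.0, 5.3]
opening: 0.196
grasp_force: 79.1
```

Request:
move_arm(motion=[[0,0,0,0,0,-0.004,0.004],[0,0,0,0,0,-0.013,0.004],[0,0,0,0,0,-0.027,0.004],[0,0,0,0,0,-0.045,0.004],[0,0,0,0,0,-0.063,0.004],[0,0,0,0,0,-0.079,0.004],[0,0,0,0,0,-0.091,0.004],[0,0,0,0,0,-0.098,0.004]], grip_force=100)

```text
clock: 6.15
eef_pos: [634.1, -265.8, 170.8]
tcp_rot: [3.141, -0.0, 1.061]
contact_force: [0.7, -0.9, -2.5]
opening: 0.191
grasp_force: 97.7
```

Run:
```python
from plan import *
s=sensors.sense();print(s["eef_pos"].round(1),s["tcp_rot"].round(3),s["contact_force"].round(1),s["opening"],s["qpos"].round(2))
im,d,c=grab("wrist");cv2.imwrite("pics/w2.png",im[...,::-1])
im,d,c=grab("side")
q=c[(d>0)&(np.hypot(c[...,0]-634,c[...,1]+265)<125)&(c[...,2]>40)&(c[...,2]<150)]
print(np.percentile(q[:,2],[1,50]))
R,t=totepose(150,30,(471,-145),98,4)
# tool pose in tote frame: TCP at handle (0,0,71)-ish
print(t, tool(R,1).as_euler('xyz').round(3))
```

```text
[ 634.1 -265.8  170.8] [ 3.141 -0.     1.061] [ 0.7 -0.9 -2.5] 0.19057032055801754 [-0.4   0.5   1.54 -0.    1.1   0.11]
[ 98.69650365 102.63107915]
[ 545.03994217 -204.07691216  120.89709212] [2.754 0.361 1.761]
```

View pics/w2.png

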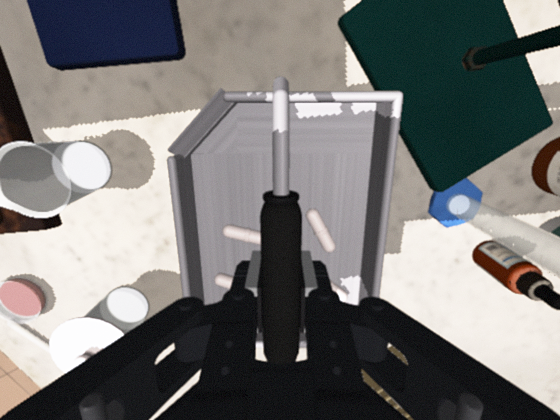

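Run:
```python
from plan import *
R,t=totepose(150,30,(471,-145),98,4)
F=t+R.apply([0,0,72.5]);print("final tcp",F.round(1))
H=F+[0,0,30];lev=down(1.761-0) 
yawlev=tool(Ro.from_euler('z',-75,degrees=True),1)
print(yawlev.as_euler('xyz'))
print("A",rel(H,yawlev));
print("B",rel(H,tool(R,1),base=(H,yawlev)))
print("C",rel(F,tool(R,1),base=(H,tool(R,1))))
```

```text
final tcp [ 513.6 -186.   183.7]
[-3.14159265  0.          1.83259571]
A [0.001, 0.0003, -0.7718, 0.0108, -0.1442, -0.0433]
B [-0.3702, -0.3702, 0.0, 0.0, 0.0, 0.0]
C [0.0, 0.0, 0.0, 0.0106, -0.0106, 0.026]
```

In the tool's units: -0.37 rad / 3.1416 = -0.1178.

Request:
move_arm(motion=[[0,0,-0.0032,0,-0.002,-0.001,0.004],[0,0,-0.0159,0.001,-0.009,-0.003,0.004],[0,0,-0.035,0.001,-0.02,-0.006,0.004],[0,0,-0.0573,0.002,-0.034,-0.011,0.004],[0,0,-0.0796,0.003,-0.047,-0.015,0.004],[0,0,-0.1019,0.004,-0.059,-0.018,0.004],[0,0,-0.1178,0.005,-0.068,-0.02,0.004],[0,0,-0.1229,0.005,-0.072,-0.022,0.004]])

```text
clock: 7.25
eef_pos: [572.7, -225.6, 191.7]
tcp_rot: [-3.141, -0.0, 1.449]
contact_force: [0.8, 0.1, -2.4]
opening: 0.191
grasp_force: 97.8
```

Run:
```python
from plan import *
print(rel([513.6,-186,213.7],down(1.8326)))
```

```text
[-0.0007, -0.0004, -0.384, 0.0321, -0.0636, -0.022]
```

In the tool's units: -0.384 rad / 3.1416 = -0.1222.

Request:
move_arm(motion=[[0,0,-0.0032,0.001,-0.002,-0.001,0.004],[0,0,-0.0159,0.004,-0.008,-0.003,0.004],[0,0,-0.035,0.009,-0.018,-0.006,0.004],[0,0,-0.0573,0.015,-0.03,-0.01,0.004],[0,0,-0.0796,0.021,-0.042,-0.014,0.004],[0,0,-0.1019,0.027,-0.053,-0.018,0.004],[0,0,-0.1178,0.031,-0.061,-0.021,0.004],[0,0,-0.1222,0.032,-0.0635,-0.022,0.004]])

```text
clock: 8.25
eef_pos: [514.4, -186.5, 214.0]
tcp_rot: [3.141, 0.0, 1.831]
contact_force: [-0.5, -0.6, -3.4]
opening: 0.189
grasp_force: 97.8
```

In the tool's units: -0.145 rad / 3.1416 = -0.0462.

Request:
move_arm(motion=[[-0.0032,-0.0032,0,0,0,0,0.004],[-0.0095,-0.0095,0,0,0,0,0.004],[-0.0159,-0.0159,0,0,0,0,0.004],[-0.0223,-0.0223,0,0,0,0,0.004],[-0.0286,-0.0286,0,0,0,0,0.004],[-0.035,-0.035,0,0,0,0,0.004],[-0.0414,-0.0414,0,0,0,0,0.004],[-0.0462,-0.0462,0,0,0,0,0.004]])

```text
clock: 9.25
eef_pos: [514.4, -186.5, 213.8]
tcp_rot: [2.995, 0.146, 1.82]
contact_force: [0.9, -0.8, -4.2]
opening: 0.19
grasp_force: 97.8
```

In the tool's units: -0.225 rad / 3.1416 = -0.0716.

Request:
move_arm(motion=[[-0.0064,-0.0064,0,0,0,0,0.004],[-0.0159,-0.0159,0,0,0,0,0.004],[-0.0255,-0.0255,0,0,0,0,0.004],[-0.035,-0.035,0,0,0,0,0.004],[-0.0446,-0.0446,0,0,0,0,0.004],[-0.0541,-0.0541,0,0,0,0,0.004],[-0.0637,-0.0637,0,0,0,0,0.004],[-0.0716,-0.0716,0,0,0,0,0.004]])

```text
clock: 10.25
eef_pos: [514.2, -186.3, 213.7]
tcp_rot: [2.753, 0.362, 1.759]
contact_force: [-0.3, -0.3, -2.4]
opening: 0.191
grasp_force: 97.9
```

Run:
```python
from plan import *
s=sensors.sense();print(s["eef_pos"].round(1),s["tcp_rot"].round(3),s["contact_force"].round(1),s["qpos"].round(2))
O=[]
for n in("scene","side"):
    im,d,c=grab(n);np.savez(n+"1.npz",im=im,d=d,c=c);O.append(im)
O.append(grab("wrist")[0])
A=cv2.resize(O[0][120:300,180:400],None,fx=1.8,fy=1.8);B=cv2.resize(O[1][130:310,215:375],None,fx=1.8,fy=1.8);
Cw=cv2.resize(O[2],(360,270))
r=np.zeros((600,800,3),np.uint8);r[:324,:396]=A;r[:324,400:688]=B;r[328:598,:360]=Cw
cv2.imwrite("pics/t1.png",r[...,::-1])
```

```text
[ 514.2 -186.3  213.7] [2.753 0.362 1.759] [-0.3 -0.3 -2.4] [-0.27  0.05  2.19 -0.32  0.41 -0.27]
```

View pics/t1.png

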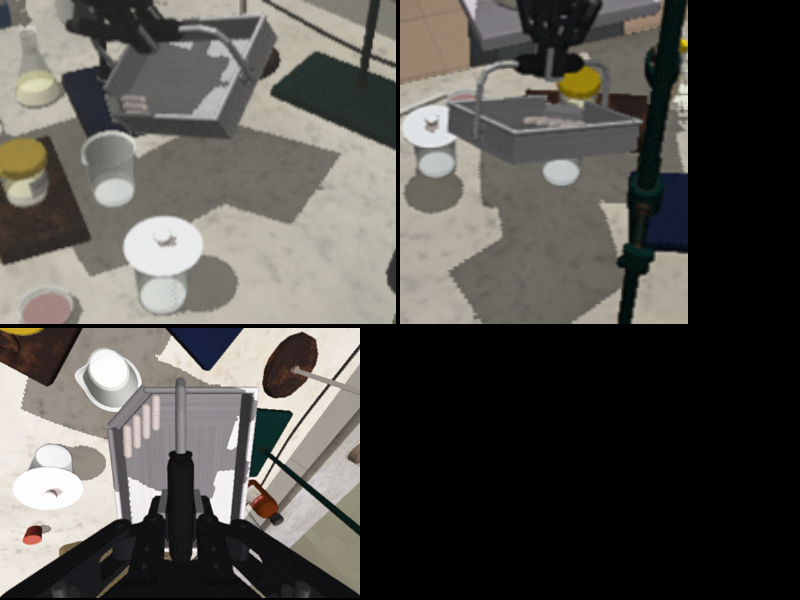

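All four bars lie side by side against the pouring wall (wrist inset, around (128..155, 400..455)). The open beaker is just below the lip and nothing has been disturbed. I'll check the lip against the beaker before lowering.

```bash
cat > chk.py <<'E'
from plan import *
def check():
    s=sensors.sense();e=s["eef_pos"];RT=Ro.from_euler('xyz',s["tcp_rot"]);R=RT*Ro.from_matrix(np.diag([-1,1,-1.]))
    t=e-R.apply([0,0,72.5]);L=t+R.apply(lip);print("FK lip",L.round(1),"tilt",np.degrees(np.arccos(R.as_matrix()[2,2])).round(1),s["contact_force"].round(1),s["clock"])
    for n in("scene","side","wrist"):
        im,d,c=grab(n);v=d>0;loc=R.inv().apply((c-t).reshape(-1,3)).reshape(c.shape)
        m=v&(abs(loc[...,0])<110)&(abs(loc[...,1])<90)&(loc[...,2]>15)&(loc[...,2]<45);q=loc[m]
        m2=m&(abs((loc[...,0]-loc[...,1])+20)<20)&(loc[...,0]+loc[...,1]<-105)&(loc[...,2]>15)
        q2=loc[m2]
        if len(q):print(n,"tote-frame x",np.percentile(q[:,0],[.5,99.5]).round(1),"y",np.percentile(q[:,1],[.5,99.5]).round(1),"ztop",np.percentile(q[:,2],97).round(1))
        if len(q2):print("   lip pts",len(q2),"along",((q2[:,0]+q2[:,1])/2**.5).min().round(1),"z",np.percentile(q2[:,2],[50,95]).round(1))
        b=v&(np.hypot(c[...,0]-471,c[...,1]+145)<45)&(c[...,2]>68)&(c[...,2]<80)&~((abs(loc[...,0])<95)&(abs(loc[...,1])<75)&(loc[...,2]>-6))
        if b.sum()>5:
            (cx,cy),rr=cv2.minEnclosingCircle(c[b][:,:2].astype(np.float32));print("   beaker",b.sum(),round(cx,1),round(cy,1),round(rr,1),c[b][:,2].max().round(1))
        w=v&(im.min(2)>150)&(loc[...,2]>4)&(loc[...,2]<18)&(abs(loc[...,0])<84)&(abs(loc[...,1])<64)
        k,l,st,ce=cv2.connectedComponentsWithStats(w.astype(np.uint8))
        for i in range(1,k):
            if st[i,4]>8:print("   white",st[i,4],loc[l==i].mean(0).round(),"dist spout",np.linalg.norm(loc[l==i].mean(0)-[-65,-45,7]).round())
    for n in []:pass
    F,t2=None,None
    Rf,tf=totepose(150,30,(471,-145),98,4);print("to final",rel(tf+Rf.apply([0,0,72.5]),tool(Rf,1)))
check()
E
python3 chk.py
```

```text
FK lip [ 474.7 -147.2  127.9] tilt 29.9 [ 0.2 -0.5 -2.4] 10.4
scene tote-frame x [-89.9  90.9] y [-69.4  66.9] ztop 38.6
   lip pts 44 along -92.0 z [23.7 27.7]
   beaker 191 465.7 -144.7 34.8 75.9
   white 13 [42. 18.  5.] dist spout 124.0
side tote-frame x [-88.1  91.7] y [-64.7  71.5] ztop 36.9
   lip pts 73 along -91.1 z [20.7 25.2]
wrist tote-frame x [-88.9  84.6] y [-68.4  68.1] ztop 37.0
   lip pts 884 along -90.3 z [22.2 25.7]
   beaker 1534 465.6 -143.7 34.8 75.7
   white 665 [-65. -25.  11.] dist spout 20.0
   white 634 [-57. -36.  11.] dist spout 13.0
   white 619 [-46. -46.  11.] dist spout 20.0
   white 604 [-35. -57.  11.] dist spout 32.0
to final [-0.0007, 0.0003, -0.0017, 0.0116, -0.0116, 0.0256]
```

Run:
```python
from plan import *
s=sensors.sense();R0=Ro.from_euler('xyz',s["tcp_rot"]);print((R0.inv().apply([-4.2,.7,-27])/1000).round(4))
Rf,tf=totepose(150,30,(467,-144.5),101,4);T=Rf.apply(tote[:-1])+tf
r=np.hypot(T[:,0]-467,T[:,1]+144.5);print("min underside z within 42mm",T[r<42][:,2].min())
```

```text
[ 0.0109 -0.013   0.0214]
min underside z within 42mm 83.23845220191504
```

Request:
move_arm(motion=[[0,0,0,0.0005,-0.0005,0.001,0.004],[0,0,0,0.0015,-0.002,0.003,0.004],[0,0,0,0.0035,-0.004,0.0065,0.004],[0,0,0,0.0055,-0.0065,0.0105,0.004],[0,0,0,0.0075,-0.009,0.0145,0.004],[0,0,0,0.0095,-0.011,0.018,0.004],[0,0,0,0.0105,-0.0125,0.0205,0.004],[0,0,0,0.011,-0.013,0.0215,0.004]])

```text
clock: 11.55
eef_pos: [510.3, -185.8, 186.4]
tcp_rot: [2.755, 0.361, 1.759]
contact_force: [-0.1, -0.4, -2.8]
opening: 0.197
grasp_force: 97.9
```

Request:
move_arm(motion=[[0,0,0,0,0,0,0.004],[0,0,0,0,0,0,0.004],[0,0,0,0,0,0,0.004],[0,0,0,0,0,0,0.004],[0,0,0,0,0,0,0.004],[0,0,0,0,0,0,0.004],[0,0,0,0,0,0,0.004],[0,0,0,0,0,0,0.004]])

```text
clock: 12.55
eef_pos: [510.4, -185.8, 186.6]
tcp_rot: [2.754, 0.361, 1.759]
contact_force: [-0.4, -0.6, -2.4]
opening: 0.191
grasp_force: 97.9
```

```bash
python3 chk.py
python3 - <<'E'
from plan import *
O=[grab(n)[0] for n in("scene","side","wrist")]
A=cv2.resize(O[0][120:300,180:400],None,fx=1.8,fy=1.8);B=cv2.resize(O[1][130:310,215:375],None,fx=1.8,fy=1.8);Cw=cv2.resize(O[2],(360,270))
r=np.zeros((600,800,3),np.uint8);r[:324,:396]=A;r[:324,400:688]=B;r[328:598,:360]=Cw
cv2.imwrite("pics/t2.png",r[...,::-1])
E
```

```text
FK lip [ 471.2 -146.8  101. ] tilt 30.0 [-0.4 -0.6 -2.4] 12.55
scene tote-frame x [-99.8  90.6] y [-80.5  67.3] ztop 38.6
   lip pts 57 along -134.2 z [21.3 26.5]
   beaker 125 464.2 -142.8 33.3 76.5
   white 12 [41. 50.  5.] dist spout 143.0
   white 15 [44. -8.  4.] dist spout 115.0
   white 10 [ 49. -22.   5.] dist spout 116.0
   white 12 [ 34. -38.   5.] dist spout 99.0
side tote-frame x [-91.3  91.5] y [-68.5  71.1] ztop 36.7
   lip pts 78 along -134.7 z [20.2 25.8]
   beaker 16 441.2 -135.6 13.6 76.2
wrist tote-frame x [-105.5   84.1] y [-86.1  67.3] ztop 37.0
   lip pts 1062 along -133.1 z [21.2 25.8]
   beaker 1391 464.7 -142.9 33.6 75.9
   white 653 [-66. -26.  11.] dist spout 20.0
   white 626 [-57. -36.  11.] dist spout 13.0
   white 604 [-47. -47.  11.] dist spout 19.0
   white 586 [-36. -57.  11.] dist spout 32.0
to final [-0.0009, 0.0004, -0.0016, 0.0004, 0.0018, 0.004]
```

View pics/t2.png

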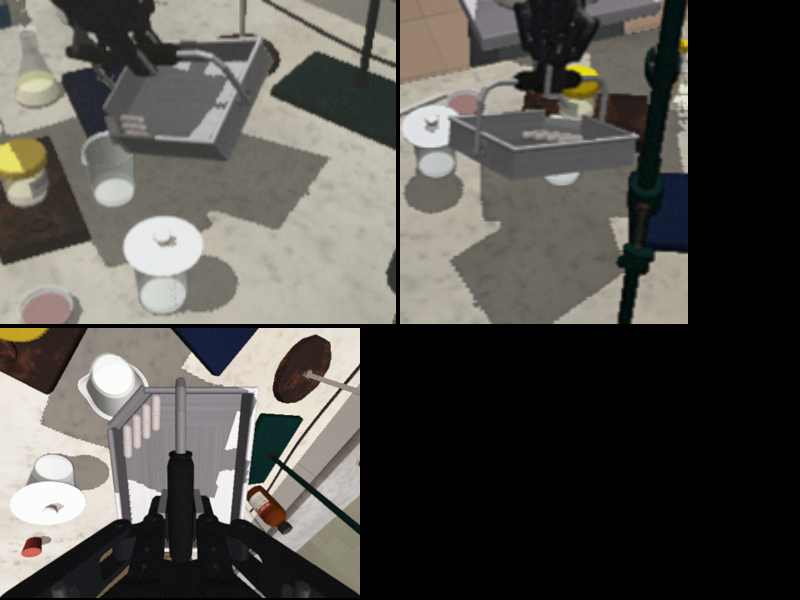

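The picture shows the beaker unmoved, the lip over its mouth with about 8 mm of underside clearance, and the four bars in the corner. Everything is still, so I'm handing in.

```bash
python3 -c "
from rig import order;print(order.sign_off())"
```

```text
the job is handed in; nothing more can be done
None
```

I handed the job in with the tote held still at a 30° tilt, its lip about 27 mm above the open beaker's mouth and not touching it; all four bars are in the pouring corner, none spilled, and the beakers, cover and other things looked unmoved in the last pictures.

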